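# Pack the whole stone specimens into the specimen tray

## Robot

A 6-joint arm with a two-finger parallel gripper is mounted at the origin on the work surface. World frame = base frame: x ahead of the robot, y to its left, z up, the work surface at z = 0. Lengths are in m, angles in rad, forces in N, time in s.
With the tool pointing down it reaches from about 0.35 to 0.975 m from the base axis. Payload 4.9 kg.
Tool frame: the origin (TCP) lies at the very end of the fingers, on their centre line; the grasp point (between the pads) lies 19 mm behind it (pinch_z is the distance from the TCP to the grasp point, in m); z points along the fingers, y is the line along which they close (so a half turn about z gives the same grasp; the last joint's range is limited). The gripper opens to 85 mm and grips with 20 to 120 N. Pads are 22 mm wide; open, the fingers measure 114 mm over their backs; the gripper's body (76 mm by 85 mm) begins 54 mm behind the grasp point. The pads swing forward as they close: fully open they stand 13 mm farther back than shut.
Start: joints at [1.134, 0.053, 1.613, -0, 1.476, -0.119], TCP at [0.195, 0.594, 0.205] pointing down, gripper open.
Joint ranges: [-3.01, 3.01], [-1.01, 2.22], [0.06, 2.58], [-1.02, 4.17], [0.09, 2.62], [-3.14, 3.14]. Speed limits (rad/s): [2.57, 2.57, 3.14, 3.14, 3.14, 3.14].

## Interface

Orientations are given as a unit quaternion [w, x, y, z].
In Python, from plant import * gives the robot as it stands. The module is installed in compiled form; this text tells all that it offers.
- The arm moves only by the tool play_rows, never from a script. Its arguments are lists of equal length, an entry for each row: "linear": the shift along the world's x, y, z in m, a list of three; "turn": the turn about the world's z in degrees. A call has 1 to 8 rows; each row shifts and turns the commanded pose from where the row before left it; what a row does not reach is not made up. A row lasts 1/8 s, in which the tool goes at most 62.5 mm and 10.7 degrees, less where a joint would pass 70% of its speed; a pose out of reach is approached as far as the arm can. A call is refused whole if a number of a shift passes 0.0625 or a number of a turn 10.7, either way. A call with a gripper value outside its range is refused whole. "hand" is the finger opening in m, from 0 to 0.0854, set as the call begins (left out, the last holds). The fingers move at their own pace and stop on an object; the grip force is fixed at half the most. Time passes only in rows, so rows that do not move let the fingers close. It gives the time, the measured TCP pose, the force, the opening and the grip force at its end, in the units of the state.
- state(): the state, without advancing time (a new reading comes with each control period).
- grab_frame(name): name is "scene" or "top" or "wrist"; returns the picture (400x640x3 uint8, red, green, blue); there is no depth.
- camera_info(name): a dict with "camera_matrix" (3x3 intrinsics, pixels), "origin" and "attitude" of the camera in the world; the wrist camera has in their place "mount" (4x4, takes a point from camera to tool coordinates, whose origin is the TCP and whose axes are the flange's). Camera axes: x right, y down, z forward; pixel columns grow to the right and rows downward; lengths in m; the calibration is good to about 2 mm. A picture is of the moment at which its call begins: read the wrist's pose just before it. camera_info takes no time and is no camera call.
- job_done(): hands the job in; it is judged then, once.
Trained networks look in the newest picture that a camera, given by its name, has taken for a name from the list of things; names that differ only in an ending like _2 or _b are one class to them, and where a whole thing is asked for, a point or a joint stands for the part that bears it (a point fixed in the world has none). Each returns a list of dicts, best first, with "p" (0 to 1); they miss things now and then, are a little off and sometimes report something else, mostly with a low value. They report only what shows in the picture. A call takes as long as a camera call. They do not tell look-alikes from the thing itself.
- trace(camera, thing): "region" (400x640 bool, what is visible of it) and "location" ([column, row] in pixels, amid what is visible of it).
The state is a dict: "time": time; "joint_pos": joint angles; "joint_vel": joint speeds; "joint_efforts": joint torques, N m; "tool_pos": TCP position; "tool_rot": TCP orientation; "contact_force": force on the tool from outside, world axes, zero at the start; "ft_torque": the same for the moment, N m; "gripper_width": opening from 0.0 (shut) to 1.0 (fully open); "grasp_force": force on a finger pad.
Only numpy, scipy, OpenCV 4.12 (cv2) and the standard library are available. Lean on these libraries where they do the work, as an engineer would, in place of code of your own. Each camera call takes 0.05 s, during which the arm holds its last target. There are 200 camera calls.

## Task

Pack the set of whole stone specimens for the test rig: set the cube, the disc, the standing drill core and the long prism down in the specimen tray, each resting flat on the floor of the bay made for its shape, the same way up as it stands now (the core on end). Set them down, do not drop them. The three broken pieces (the cube with lost corners, the half disc and the short broken prism) have been tested already: leave them, the jar and the tape measure where they are.

Things in the scene. Friction and masses are not known exactly. Their poses are not given: they have to be found in the camera images.
- tray: Low grey plastic tray fixed to the bench, 290 mm (its x) by 190 mm (its y), at any yaw. Origin at the centre of its underside. Floor surface at z = 4 mm; rim and bay ribs, 4 to 5 mm thick, reach z = 12 mm, so hold specimens more than 8 mm above their underside to keep fingertips off the ribs. Four bays, each with a dark inlay in its specimen's outline; bay centres below are in the tray's own x, y.
- cube: Whole stone cube, 50 x 50 x 50 mm, about 0.33 kg, sharp edges all round, same grey stone as all the specimens. Origin at the centre of its underside, x and y square to its sides, z up. Its bay: square, 70 x 70 mm inside, parallel to the tray, centre at tray (0, +44) mm.
- disc: Whole stone disc lying flat, 54 mm diameter, 30 mm thick, about 0.18 kg, same grey stone as all the specimens. Origin at the centre of its underside, z up along its axis. Its bay: the larger round one, 76 mm inner diameter, centre at tray (-94, +44) mm.
- core: Whole drill core standing on end, 38 mm diameter, 76 mm tall, about 0.22 kg, same grey stone as all the specimens. Origin at the centre of its lower end, z up along its axis. Its bay: the smaller round one, 60 mm inner diameter, centre at tray (+90, +44) mm.
- prism: Whole stone prism lying flat, 160 mm long (its x), 40 mm wide (its y), 40 mm high, about 0.58 kg, same grey stone as all the specimens. Origin at the centre of its underside, z up; it balances about its middle. Its bay: the long one, 184 mm along tray x by 60 mm along tray y inside, centre at tray (0, -48) mm; either way round.
- spalled_cube: Tested remains, to be left: a 50 mm cube with upright corners and a top edge broken away, same grey stone as all the specimens. Origin at the middle of the former cube's underside.
- half_disc: Tested remains, to be left: one half of a split disc lying flat, D-shaped, 54 mm by 30 mm, 30 mm thick, same grey stone as all the specimens. Origin at the middle of its underside.
- half_prism: Tested remains, to be left: the broken half of a prism, 40 x 40 mm in section and about 90 mm long (its x), with one slanting fractured end, same grey stone as all the specimens. Origin at the middle of its underside.
- jar: Bystander, to be left: small amber glass jar with a white ribbed screw cap, 49 mm diameter, 46 mm tall. Origin at the centre of its underside.
- tape: Bystander, to be left: yellow pocket tape measure standing on its edge, 60 mm long (its x, with the steel tab reaching 40 mm from the centre at -x), 32 mm wide, 60 mm tall. Origin at the centre of its underside.
There are look-alikes about, which are no part of the job. Leave any red or turquoise look-alike of the disc alone. Leave any red look-alike of the cube alone.

How it is judged:
By the outcome, as a careful person would: the job done as asked, in the order asked, and still so for the second after the job is handed in, with the robot touching nothing.
It also fails if it takes over 122 s, if anything falls off the work surface, if the arm or the gripper's body presses on something with over 40 N, if the wrist force passes 120 N, or if a joint passes its speed limit or range.

## Working session

There is one attempt and no reset: what is moved stays moved. The work goes in short steps, Python scripts to look and compute and a tool call to move; the robot and the scene stay as the last step left them, time stands still between calls to the robot, and variables do not carry over. Pictures are saved under pics/ and viewed, at most 16 in all, crops included, and the job is handed in when it is done.

Besides the shell and the picture viewer there is one more tool, called after "Emit:" as name([rows], argument=value, ...), one row to a line, values as JSON. play_rows: Moves the arm, as the interface text tells. Its arguments: {"type":"object","properties":{"linear":{"type":"array","items":{"type":"array","items":{"type":"number"}}},"turn":{"type":"array","items":{"type":"number"}},"hand":{"type":"number"}},"required":["linear","turn"]}

```bash
mkdir -p pics; python3 - <<'E'
from plant import *
import cv2
for n in("top","scene"):
    cv2.imwrite(f"pics/{n}0.png",grab_frame(n)[:,:,::-1])
for n in("top","scene","wrist"):
    print(n,camera_info(n))
for t in "tray cube disc core prism spalled_cube half_disc half_prism jar tape".split():
    print(t,[(round(d["p"],2),[int(v) for v in d["location"]],int(d["region"].sum())) for d in trace("top",t)])
print(state())
E
```

```text
top {'camera_matrix': array([[516.4443315 ,   0.        , 310.81691474],
       [  0.        , 516.4443315 , 192.69467816],
       [  0.        ,   0.        ,   1.        ]]), 'origin': array([ 0.37235653, -0.06429765,  1.42713538]), 'attitude': array([ 0.04333481, -0.70426295,  0.70755433, -0.03876424])}
scene {'camera_matrix': array([[486.70293222,   0.        , 322.4057638 ],
       [  0.        , 486.70293222, 196.27324096],
       [  0.        ,   0.        ,   1.        ]]), 'origin': array([1.2197425 , 0.2107107 , 0.72707827]), 'attitude': array([-0.22844382,  0.50454793,  0.76137344, -0.33697966])}
wrist {'camera_matrix': array([[352.23256385,   0.        , 322.95942079],
       [  0.        , 352.23256385, 192.66465069],
       [  0.        ,   0.        ,   1.        ]]), 'mount': array([[ 8.99157738e-07, -9.63636836e-01, -2.67215360e-01,
         6.77825527e-02],
       [ 9.99999998e-01,  1.96689996e-05, -6.75657820e-05,
        -4.74806708e-05],
       [ 7.03647352e-05, -2.67215359e-01,  9.63636833e-01,
        -1.66987733e-01],
       [ 0.00000000e+00,  0.00000000e+00, 
[... 458 characters left out ...]
 0.6, 'joint_pos': array([ 1.13396806e+00,  5.26959624e-02,  1.61286234e+00, -2.37789896e-05,
        1.47598852e+00, -1.19011412e-01]), 'joint_vel': array([ 0.00072021, -0.00105113, -0.00130024,  0.00118591,  0.00137539,
        0.00035863]), 'joint_efforts': array([ 1.29035307e-03, -3.93396199e+01, -3.70238435e+01, -1.40136799e-04,
        5.76422390e-04, -4.66699618e-06]), 'tool_pos': array([0.19532213, 0.59369641, 0.20532861]), 'tool_rot': array([1.76688350e-05, 1.58239369e-01, 9.87400780e-01, 1.87884579e-05]), 'contact_force': array([0.7013372 , 0.21454133, 0.18578619]), 'ft_torque': array([-0.00459986,  0.05307588, -0.00748028]), 'grasp_force': 0.0, 'gripper_width': 0.9984756113067983}
```

View pics/top0.png

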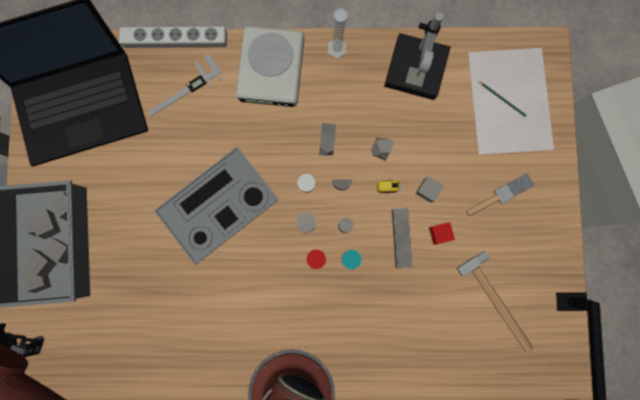

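View pics/scene0.png

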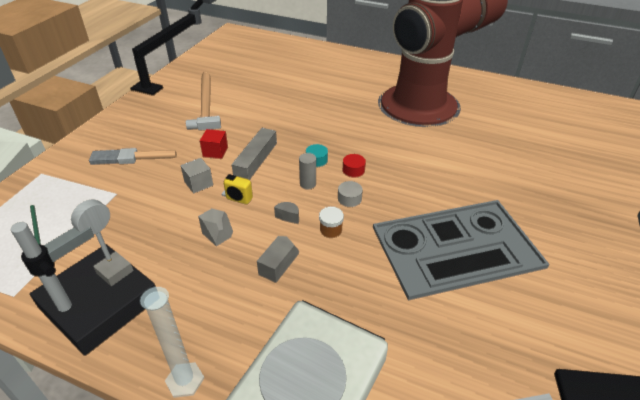

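The grey cube could be confused with the red cube (442,233) and the spalled cube (383,148). I choose the sharp-edged grey one at (429,188). The disc could be confused with the red (316,259) and turquoise (352,259) discs, the half disc (341,184) and the jar cap (306,182). I choose grey (306,222). The core is at (345,226). The prism at (402,238) could be confused with the broken half at (328,138). The tray's dark bays are large round (253,197), square (227,217), small round (201,238) and long (206,193).

```bash
cat > h.py <<'E'
from plant import *
import numpy as np, cv2
from scipy.spatial.transform import Rotation as R
from scipy.optimize import minimize
def Rq(q): return R.from_quat([q[1],q[2],q[3],q[0]]).as_matrix()
def cam(n,s=None):
    i=camera_info(n); K=i["camera_matrix"]
    if n!="wrist": return K,Rq(i["attitude"]),np.array(i["origin"])
    s=s or state(); M=i["mount"]; T=Rq(s["tool_rot"])
    return K,T@M[:3,:3],T@M[:3,3]+s["tool_pos"]
def proj(c,P):
    K,Rm,o=c; p=(np.atleast_2d(P)-o)@Rm@K.T; return p[:,:2]/p[:,2:]
def unproj(c,px,z):
    K,Rm,o=c; d=Rm@np.linalg.inv(K)@np.array([*px,1.]); return o+d*(z-o[2])/d[2]
def box(l,w,h,z0=0):
    return np.array([[a*l/2,b*w/2,z] for a in(-1,1) for b in(-1,1) for z in(z0,h)])
def cyl(d,h,z0=0):
    t=np.linspace(0,2*np.pi,48,endpoint=False)
    return np.array([[d/2*np.cos(a),d/2*np.sin(a),z] for z in(z0,h) for a in t])
SH=dict(cube=box(.05,.05,.05),disc=cyl(.054,.03),core=cyl(.038,.076),prism=box(.16,.04,.04),tray=box(.29,.19,.012))
def place(V,x,y,a):
    c,s=np.cos(a),np.sin(a); return V@np.array([[c,s,0],[-s,c,0],[0,0,1]])+[x,y,0]
def fit(c,thing,region,yaws=None):
    V=SH[thing]; S=4
    M=cv2.resize(region.astype(np.uint8),None,fx=S,fy=S,interpolation=cv2.INTER_NEAREST)
    ctr=np.argwhere(region).mean(0)[::-1]; p0=unproj(c,ctr,V[:,2].max()/2)
    def cost(v):
        h=cv2.convexHull(((proj(c,place(V,*v[:2]/10,v[2]))+.5)*S).astype(np.float32))
        m=np.zeros_like(M); cv2.fillConvexPoly(m,np.round(h*16).astype(np.int32),1,shift=4)
        return 1-(m&M).sum()/max((m|M).sum(),1)
    if yaws is None: yaws=[0] if thing in("disc","core") else np.arange(0,np.pi/(2 if thing=="cube" else 1),.4)
    best=min((minimize(cost,[p0[0]*10,p0[1]*10,a],method="Nelder-Mead",options=dict(initial_simplex=np.array([[0,0,0],[.1,0,0],[0,.1,0],[0,0,.25]])+[p0[0]*10,p0[1]*10,a],xatol=1e-3,fatol=1e-4)) for a in yaws),key=lambda r:r.fun)
    x,y,a=best.x; return x/10,y/10,a,1-best.fun
E
python3 - <<'E'
from h import *
s=grab_frame("top"); c=cam("top"); print("base",proj(c,[0,0,0]))
pick=dict(cube=(429,188),disc=(306,221),core=(342,227),prism=(402,238),tray=(217,205))
for t,p in pick.items():
    d=min(trace("top",t),key=lambda d:np.hypot(*(np.array(d["location"])-p)))
    x,y,a,i=fit(c,t,d["region"]); print(t,np.round([x,y],4),"yaw",round(np.degrees(a),1),"iou",round(i,2),"p",round(d["p"],2),d["location"])
for n,p in dict(big=(253,197),sq=(227,217),small=(201,238),long=(206,193)).items(): print(n,unproj(c,p,.004).round(3))
for n,p in dict(jar=(306,182),tape=(388,186),hd=(341,184),rcube=(442,233),rdisc=(316,259),tdisc=(352,259),spal=(383,148),hp=(328,138)).items(): print(n,unproj(c,p,.02).round(3))
print(R.from_matrix(cam("wrist")[1]).as_euler("xyz",degrees=True),cam("wrist")[2])
E
python3 - <<'E'
import cv2
a=cv2.imread("pics/top0.png")[120:280,280:470]
cv2.imwrite("pics/crop0.png",cv2.resize(a,None,fx=3.7,fy=3.7,interpolation=cv2.INTER_CUBIC))
E
```

```text
base [[290.86479831 393.89062074]]
cube [ 0.5443 -0.3765] yaw 56.4 iou 0.9 p 0.97 [429.4, 185.3]
disc [ 0.4565 -0.0398] yaw 14.3 iou 0.95 p 0.63 [302.4, 221.6]
core [ 0.4471 -0.146 ] yaw 16.1 iou 0.93 p 0.56 [344.9, 226.8]
prism [ 0.4129 -0.2989] yaw 2.9 iou 0.95 p 0.91 [398.8, 235.9]
tray [0.5068 0.2082] yaw 127.9 iou 0.98 p 0.81 [214.3, 205.6]
big [0.527 0.105 0.004]
sq [0.472 0.176 0.004]
small [0.415 0.247 0.004]
long [0.539 0.236 0.004]
jar [ 0.566 -0.042  0.02 ]
tape [ 0.554 -0.267  0.02 ]
hd [ 0.56  -0.139  0.02 ]
rcube [ 0.425 -0.411  0.02 ]
rdisc [ 0.356 -0.069  0.02 ]
tdisc [ 0.356 -0.166  0.02 ]
spal [ 0.66  -0.256  0.02 ]
hp [ 0.689 -0.104  0.02 ]
[ 1.64501773e+02 -2.14985255e-04  7.17901044e+01] [0.1308892  0.61482466 0.37232708]
```

View pics/crop0.png

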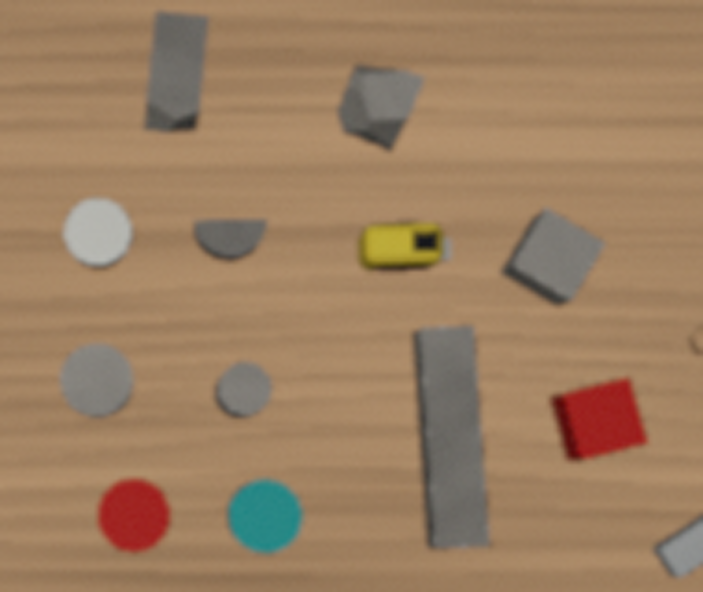

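The crop confirms my choices. The grey sharp cube is at crop (555,255), the grey full disc at (97,380), the core at (243,388) and the full prism at (452,437). I go over the tray first and look from the wrist.

Emit:
play_rows([
  [0.038,-0.048,0.006],
  [0.038,-0.048,0.006],
  [0.038,-0.048,0.006],
  [0.038,-0.048,0.006],
  [0.038,-0.048,0.006],
  [0.038,-0.048,0.006],
  [0.038,-0.048,0.006],
  [0.038,-0.048,0.006],
], turn=[-2,-2,-2,-2,-2,-2,-2,-1.4])

```text
time: 1.9
tool_pos: [0.5003, 0.208, 0.2539]
tool_rot: [0.0, 0.29, 0.957, 0.0]
contact_force: [0.7, 0.2, -0.1]
gripper_width: 1.001
grasp_force: 0.0
```

Emit:
play_rows([
  [0,0,0],
  [0,0,0],
], turn=[0,0])

```text
time: 2.15
tool_pos: [0.4991, 0.2098, 0.2532]
tool_rot: [-0.0, 0.289, 0.957, 0.0]
contact_force: [0.2, -0.1, -0.2]
gripper_width: 0.998
grasp_force: 0.0
```

```bash
python3 - <<'E'
from h import *
s=state(); f=grab_frame("wrist"); c=cam("wrist",s); cv2.imwrite("pics/w1.png",f[:,:,::-1])
print(s["tool_pos"],R.from_matrix(Rq(s["tool_rot"])).as_euler("xyz",degrees=True))
d=trace("wrist","tray")[0]
x,y,a,i=fit(c,"tray",d["region"],[np.radians(128)]); print(x,y,np.degrees(a),i)
ex=np.array([np.cos(a),np.sin(a)]);ey=np.array([-ex[1],ex[0]])
for n,b in dict(cube=(0,.044),disc=(-.094,.044),core=(.09,.044),prism=(0,-.048)).items():
    w=np.array([x,y])+ex*b[0]+ey*b[1]; print(n,w.round(4),proj(c,[*w,.004]).round(0))
E
```

```text
[0.49905495 0.20981185 0.25316483] [ 1.79998995e+02 -3.90507077e-02  1.46370101e+02]
0.505331711689606 0.2070007507709116 128.13790254003254 0.9838826964194624
cube [0.4707 0.1798] [[289. 148.]]
disc [0.5288 0.1059] [[267. 219.]]
core [0.4151 0.2506] [[312.  72.]]
prism [0.5431 0.2366] [[362. 172.]]
```

View pics/w1.png

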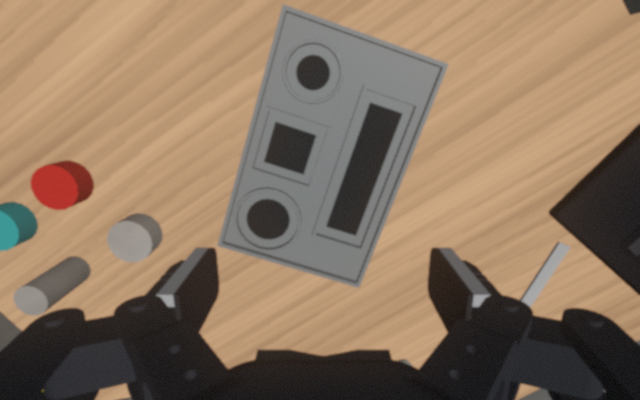

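The wrist image shows the tray with inlays at (313,72), (290,148), (268,219) and (365,170). They match my projected bay centres within 3 px. Next I go over the cube.

Emit:
play_rows([
  [0.0045,-0.0586,-0.005],
  [0.0045,-0.0586,-0.005],
  [0.0045,-0.0586,-0.005],
  [0.0045,-0.0586,-0.005],
  [0.0045,-0.0586,-0.005],
  [0.0045,-0.0586,-0.005],
  [0.0045,-0.0586,-0.005],
  [0.0045,-0.0586,-0.005],
], turn=[0,0,0,0,0,0,0,0])

```text
time: 3.25
tool_pos: [0.5358, -0.2592, 0.2132]
tool_rot: [0.0, 0.288, 0.958, 0.0]
contact_force: [1.5, 0.9, 0.5]
gripper_width: 0.999
grasp_force: 0.0
```

Emit:
play_rows([
  [0.0045,-0.0586,-0.005],
  [0.0045,-0.0586,-0.005],
  [0,0,0],
  [0,0,0],
], turn=[0,0,0,0])

```text
time: 3.75
tool_pos: [0.5448, -0.3748, 0.2029]
tool_rot: [-0.0, 0.288, 0.958, 0.0]
contact_force: [0.1, -0.5, -0.4]
gripper_width: 1.003
grasp_force: 0.0
```

```bash
cat > look.py <<'E'
import sys
from h import *
def look(pic,items):
    s=state(); f=grab_frame("wrist"); c=cam("wrist",s); cv2.imwrite(f"pics/{pic}.png",f[:,:,::-1])
    print("tcp",s["tool_pos"].round(4),"tool-y yaw",round(np.degrees(np.arctan2(*(Rq(s["tool_rot"])[1::-1,1]))),1))
    for t,(gx,gy) in items.items():
        for d in trace("wrist",t):
            x,y,a,i=fit(c,t,d["region"])
            if np.hypot(x-gx,y-gy)<.03: print(t,round(x,4),round(y,4),"yaw",round(np.degrees(a),1),"iou",round(i,3),d["location"]); break
G=dict(cube=(.5443,-.3765),disc=(.4565,-.0398),core=(.4471,-.146),prism=(.4129,-.2989))
look(sys.argv[1],{k:G[k] for k in sys.argv[2:]})
E
python3 look.py w2 cube prism core
```

```text
tcp [ 0.5448 -0.3748  0.2029] tool-y yaw 56.5
cube 0.5428 -0.3771 yaw 57.5 iou 0.947 [318.0, 167.7]
prism 0.4114 -0.2996 yaw 2.2 iou 0.975 [338.3, 36.9]
```

View pics/w2.png

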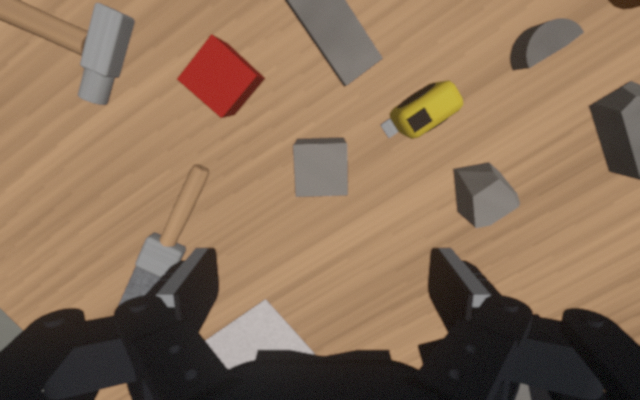

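The image shows the sharp cube at (320,168), midway between the fingers, with nothing in the way of the fingertips. I descend and grip.

Emit:
play_rows([
  [-0.002,-0.002,-0.04],
  [0,0,-0.045],
  [0,0,-0.045],
  [0,0,-0.035],
  [0,0,-0.022],
  [0,0,0],
  [0,0,0],
], turn=[1,0,0,0,0,0,0])

```text
time: 4.82
tool_pos: [0.5435, -0.3791, 0.0184]
tool_rot: [0.001, 0.281, 0.96, -0.001]
contact_force: [0.5, -0.6, 0.2]
gripper_width: 0.995
grasp_force: 0.0
```

Emit:
play_rows([
  [0,0,0],
  [0,0,0],
  [0,0,0],
  [0,0,0],
  [0,0,0],
  [0,0,0],
  [0,0,0],
  [0,0,0],
], turn=[0,0,0,0,0,0,0,0], hand=0.04)

```text
time: 5.82
tool_pos: [0.5435, -0.3792, 0.0184]
tool_rot: [0.002, 0.281, 0.96, -0.001]
contact_force: [0.1, 0.5, 7.3]
gripper_width: 0.554
grasp_force: 61.0
```

Emit:
play_rows([
  [0,0,0.02],
  [0,0,0.04],
  [0,0,0.04],
  [0,0,0.03],
  [0,0,0],
  [-0.0073,0.0559,0],
  [-0.0073,0.0559,0],
  [-0.0073,0.0559,0],
], turn=[0,0,0,0,0,-2,-2,-2])

```text
time: 6.82
tool_pos: [0.5186, -0.2084, 0.1436]
tool_rot: [-0.002, 0.331, 0.943, 0.0]
contact_force: [0.8, -0.2, -2.6]
gripper_width: 0.551
grasp_force: 62.5
```

Emit:
play_rows([
  [-0.0073,0.0559,0],
  [-0.0073,0.0559,0],
  [-0.0073,0.0559,0],
  [-0.0073,0.0559,0],
  [-0.0073,0.0559,0],
  [-0.0073,0.0559,0],
  [-0.0073,0.0559,0],
  [0,0,0],
], turn=[-2,-2,-2,-2,-2,-2,-1.2,0])

```text
time: 7.82
tool_pos: [0.4669, 0.1834, 0.144]
tool_rot: [-0.002, 0.434, 0.901, -0.001]
contact_force: [-0.5, -1.3, -3.1]
gripper_width: 0.548
grasp_force: 62.6
```

Emit:
play_rows([
  [0,0,0],
  [0,0,0],
], turn=[0,0])

```text
time: 8.07
tool_pos: [0.4691, 0.1794, 0.1454]
tool_rot: [-0.0, 0.438, 0.899, -0.001]
contact_force: [-0.8, 0.4, -3.5]
gripper_width: 0.548
grasp_force: 62.6
```

```bash
python3 - <<'E'
from h import *
s=state(); f=grab_frame("wrist"); cv2.imwrite("pics/w3.png",f[:,:,::-1]); print(s["tool_pos"],s["tool_rot"],s["gripper_width"],s["contact_force"],s["ft_torque"])
E
```

```text
[0.46909226 0.17938645 0.1454255 ] [-4.56049088e-04  4.37680415e-01  8.99130299e-01 -5.93582231e-04] 0.5479177902753316 [-0.79183636  0.43059977 -3.5230489 ] [-0.01775022 -0.01210502 -0.00685843]
```

View pics/w3.png

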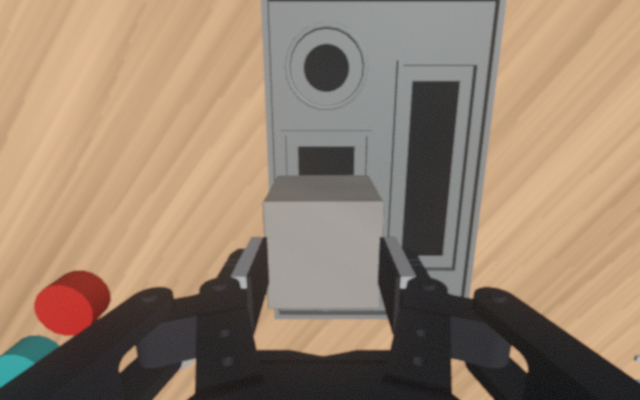

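The cube is held square to the tray, with its bay right beneath (325,160). I set it down.

Emit:
play_rows([
  [0.0015,0,-0.03],
  [0,0,-0.03],
  [0,0,-0.03],
  [0,0,-0.015],
  [0,0,-0.008],
  [0,0,0],
  [0,0,0],
  [0,0,0],
], turn=[0,0,0,0,0,0,0,0])

```text
time: 9.12
tool_pos: [0.4716, 0.1809, 0.0344]
tool_rot: [0.001, 0.437, 0.9, 0.001]
contact_force: [-0.4, -1.3, -3.2]
gripper_width: 0.55
grasp_force: 62.6
```

Emit:
play_rows([
  [0,0,-0.003],
  [0,0,-0.003],
  [0,0,-0.002],
  [0,0,0],
  [0,0,0],
], turn=[0,0,0,0,0])

```text
time: 9.75
tool_pos: [0.4708, 0.1807, 0.0253]
tool_rot: [-0.0, 0.437, 0.9, 0.0]
contact_force: [0.2, -0.3, -3.1]
gripper_width: 0.55
grasp_force: 62.6
```

Emit:
play_rows([
  [0,0,-0.001],
  [0,0,-0.001],
  [0,0,-0.001],
  [0,0,-0.0005],
  [0,0,0],
  [0,0,0],
], turn=[0,0,0,0,0,0])

```text
time: 10.5
tool_pos: [0.4708, 0.1808, 0.0224]
tool_rot: [-0.0, 0.437, 0.9, -0.0]
contact_force: [-4.5, -1.4, 7.0]
gripper_width: 0.552
grasp_force: 63.9
```

Emit:
play_rows([
  [0,0,0],
  [0,0,0],
  [0,0,0],
  [0,0,0],
  [0,0,0.01],
  [0,0,0.05],
  [0,0,0.06],
  [0,0,0.05],
], turn=[0,0,0,0,0,0,0,0], hand=0.07)

```text
time: 11.5
tool_pos: [0.4712, 0.1808, 0.1952]
tool_rot: [0.001, 0.437, 0.9, 0.001]
contact_force: [1.2, 0.5, -0.2]
gripper_width: 0.823
grasp_force: 0.0
```

Emit:
play_rows([
  [-0.0036,-0.055,0],
  [-0.0036,-0.055,0],
  [-0.0036,-0.055,0],
  [-0.0036,-0.055,0],
  [0,0,0],
  [0,0,0],
  [0,0,0],
], turn=[0,0,0,0,0,0,0], hand=0.08)

```text
time: 12.38
tool_pos: [0.4565, -0.0381, 0.192]
tool_rot: [0.0, 0.436, 0.9, 0.0]
contact_force: [0.1, 0.5, -0.1]
gripper_width: 0.935
grasp_force: 0.0
```

```bash
python3 look.py w4 disc core cube
```

```text
tcp [ 0.4565 -0.0381  0.192 ] tool-y yaw 38.3
disc 0.4544 -0.0402 yaw 6.8 iou 0.95 [319.7, 165.4]
core 0.4446 -0.144 yaw 0.5 iou 0.843 [246.1, 247.5]
```

View pics/w4.png

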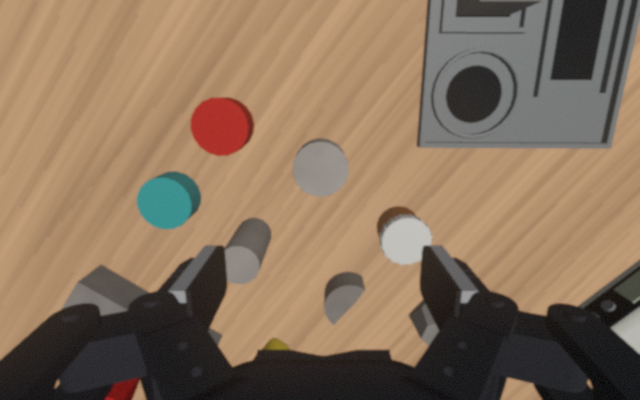

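The grey disc is at (320,167), centred between the fingers, and the core at (245,250) is clear of them. I descend and grip.

Emit:
play_rows([
  [-0.002,-0.002,-0.045],
  [0,0,-0.045],
  [0,0,-0.045],
  [0,0,-0.03],
  [0,0,-0.018],
  [0,0,0],
  [0,0,0],
], turn=[0,0,0,0,0,0,0])

```text
time: 13.45
tool_pos: [0.4552, -0.0412, 0.0097]
tool_rot: [0.001, 0.437, 0.9, 0.0]
contact_force: [0.2, -0.4, 0.1]
gripper_width: 0.939
grasp_force: 0.0
```

Emit:
play_rows([
  [0,0,0],
  [0,0,0],
  [0,0,0],
  [0,0,0],
  [0,0,0],
  [0,0,0],
], turn=[0,0,0,0,0,0], hand=0.045)

```text
time: 14.2
tool_pos: [0.4543, -0.0413, 0.0088]
tool_rot: [-0.0, 0.437, 0.9, -0.0]
contact_force: [0.5, -0.1, -0.0]
gripper_width: 0.526
grasp_force: 0.0
```

```bash
python3 look.py w5 disc; python3 -c "
from h import *
s=state();print(s['gripper_width'],s['grasp_force'],s['contact_force'],s['tool_pos'])"
```

```text
tcp [ 0.4543 -0.0413  0.0088] tool-y yaw 38.2
disc 0.4543 -0.0402 yaw 5.0 iou 0.916 [322.5, 237.5]
0.522826420018687 0.0 [ 0.04976423 -0.3694556   0.01320611] [ 0.45432437 -0.04133097  0.00873541]
```

View pics/w5.png

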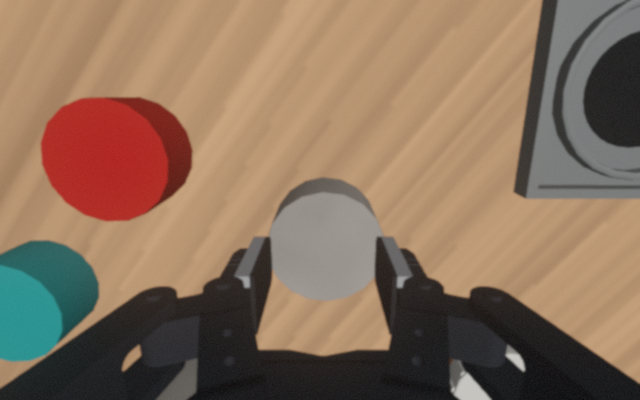

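The disc sits centred at (324,240) between the pads, but they have not quite closed on it. I close further.

Emit:
play_rows([
  [0,0,0],
  [0,0,0],
  [0,0,0],
  [0,0,0],
  [0,0,0],
  [0,0,0],
], turn=[0,0,0,0,0,0], hand=0.02)

```text
time: 15.05
tool_pos: [0.4544, -0.0413, 0.0088]
tool_rot: [0.0, 0.437, 0.9, 0.0]
contact_force: [0.6, -0.0, 1.1]
gripper_width: 0.236
grasp_force: 0.0
```

```bash
python3 look.py w6 disc
```

```text
tcp [ 0.4544 -0.0413  0.0088] tool-y yaw 38.2
disc 0.4544 -0.0404 yaw 7.4 iou 0.697 [323.9, 225.5]
```

View pics/w6.png

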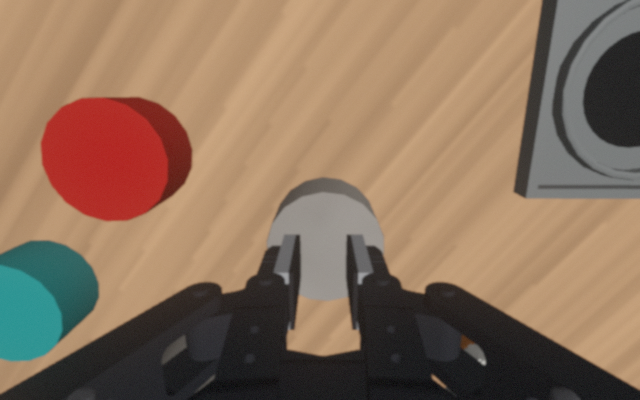

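```bash
python3 - <<'E'
from h import *
i=camera_info("wrist");K=i["camera_matrix"];M=np.linalg.inv(i["mount"])
def pj(p): q=K@(M@[*p,1])[:3]; return (q[:2]/q[2]).round(0)
for x in(-.011,0,.011):
  for z in(-.03,-.02,-.01,0): print(x,z,pj((x,.0101,z)),pj((x,.0425,z)))
c=cam("wrist")
print("disc top edges", proj(c,[[.4544+.027*np.cos(np.radians(38)),-.0404+.027*np.sin(np.radians(38)),z] for z in(0,.01,.02,.03)]))
s=state();T=Rq(s["tool_rot"]);print(T)
E
```

```text
-0.011 -0.03 [347. 283.] [421. 283.]
-0.011 -0.02 [345. 272.] [415. 272.]
-0.011 -0.01 [344. 262.] [410. 262.]
-0.011 0 [343. 253.] [406. 253.]
0 -0.03 [347. 260.] [423. 260.]
0 -0.02 [346. 250.] [417. 250.]
0 -0.01 [344. 241.] [412. 241.]
0 0 [343. 233.] [407. 233.]
0.011 -0.03 [347. 236.] [425. 236.]
0.011 -0.02 [346. 227.] [419. 227.]
0.011 -0.01 [345. 220.] [413. 220.]
0.011 0 [343. 213.] [408. 213.]
disc top edges [[375.08502388 225.92331977]
 [377.91280294 233.02425002]
 [381.06488844 240.93955697]
 [384.60046422 249.81785916]]
[[-6.18302529e-01  7.85940190e-01 -8.21333337e-06]
 [ 7.85940190e-01  6.18302529e-01 -3.22780747e-06]
 [ 2.54146118e-06 -8.45095031e-06 -1.00000000e+00]]
```

The pads closed over the disc's top. By the picture (pad tips at row 235) the real finger ends sit about 30 mm behind the reported TCP, so I must go lower. I reopen and descend watching the force.

Emit:
play_rows([
  [0,0,0.005],
  [0,0,0],
  [0,0,0],
  [0,0,0],
  [0,0,0],
  [0,0,0],
  [0,0,0],
], turn=[0,0,0,0,0,0,0], hand=0.08)

```text
time: 16.02
tool_pos: [0.4544, -0.0413, 0.0138]
tool_rot: [-0.0, 0.437, 0.9, -0.0]
contact_force: [-0.1, 0.3, 0.4]
gripper_width: 0.932
grasp_force: 0.0
```

Emit:
play_rows([
  [0,0,-0.005],
  [0,0,-0.005],
  [0,0,-0.004],
  [0,0,-0.003],
  [0,0,-0.003],
  [0,0,0],
], turn=[0,0,0,0,0,0])

```text
time: 16.77
tool_pos: [0.4542, -0.0413, -0.0065]
tool_rot: [-0.0, 0.437, 0.9, -0.0]
contact_force: [0.9, -0.4, -0.2]
gripper_width: 0.939
grasp_force: 0.0
```

Emit:
play_rows([
  [0,0,-0.003],
  [0,0,-0.003],
  [0,0,-0.003],
  [0,0,0],
  [0,0,0],
], turn=[0,0,0,0,0])

```text
time: 17.4
tool_pos: [0.4544, -0.0413, -0.0152]
tool_rot: [0.0, 0.437, 0.9, -0.0]
contact_force: [-0.4, 0.7, -0.2]
gripper_width: 0.932
grasp_force: 0.0
```

Emit:
play_rows([
  [0,0,-0.003],
  [0,0,-0.002],
  [0,0,0],
], turn=[0,0,0])

```text
time: 17.77
tool_pos: [0.4542, -0.0412, -0.0205]
tool_rot: [-0.0, 0.437, 0.9, -0.0]
contact_force: [-0.5, 1.4, 0.6]
gripper_width: 0.935
grasp_force: 0.0
```

Emit:
play_rows([
  [0,0,0],
  [0,0,0],
  [0,0,0],
  [0,0,0],
  [0,0,0],
  [0,0,0],
], turn=[0,0,0,0,0,0], hand=0.04)

```text
time: 18.52
tool_pos: [0.455, -0.0415, -0.0196]
tool_rot: [0.001, 0.437, 0.9, 0.0]
contact_force: [-0.3, 0.6, 5.6]
gripper_width: 0.611
grasp_force: 63.5
```

```bash
python3 look.py w7 disc
```

```text
tcp [ 0.455  -0.0415 -0.0196] tool-y yaw 38.2
disc 0.4541 -0.0413 yaw 5.0 iou 0.938 [320.8, 266.8]
```

View pics/w7.png

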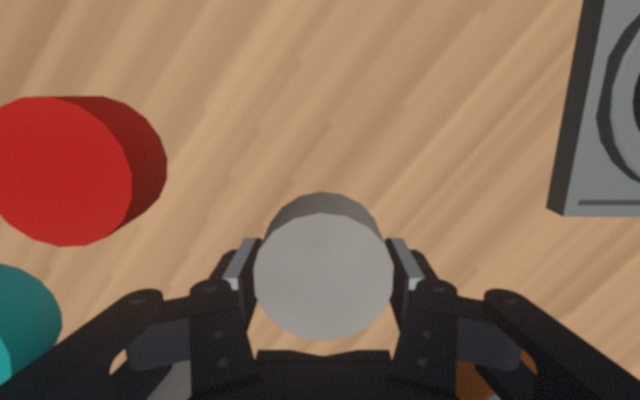

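The disc is now gripped (63 N), filling the gap at (323,265) between the pads. I carry it to its bay.

Emit:
play_rows([
  [0,0,0.02],
  [0,0,0.04],
  [0,0,0.04],
  [0.024,0.049,0],
  [0.025,0.049,0],
  [0.025,0.049,0],
  [0,0,0],
  [0,0,0],
], turn=[0,0,0,0,0,0,0,0])

```text
time: 19.62
tool_pos: [0.527, 0.1056, 0.0782]
tool_rot: [-0.001, 0.437, 0.9, -0.001]
contact_force: [-0.4, -0.3, -1.5]
gripper_width: 0.611
grasp_force: 63.8
```

Emit:
play_rows([
  [0,0,0],
  [0,0,-0.03],
  [0,0,-0.03],
  [0,0,-0.015],
  [0,0,-0.01],
  [0,0,0],
  [0,0,0],
], turn=[0,0,0,0,0,0,0])

```text
time: 20.5
tool_pos: [0.5294, 0.1057, -0.0041]
tool_rot: [0.001, 0.437, 0.899, 0.0]
contact_force: [0.2, -0.5, -2.5]
gripper_width: 0.612
grasp_force: 63.9
```

```bash
python3 - <<'E'
from h import *
s=state(); f=grab_frame("wrist"); cv2.imwrite("pics/w8.png",f[:,:,::-1]); print(s["tool_pos"],s["gripper_width"])
print(proj(cam("wrist",s),[[.5288,.1059,.004],[.4707,.1798,.054]]))
E
```

```text
[ 0.52940477  0.10566216 -0.00407003] 0.611835610497852
[[322.61648895 238.49998674]
 [322.72849319  -5.18306734]]
```

View pics/w8.png

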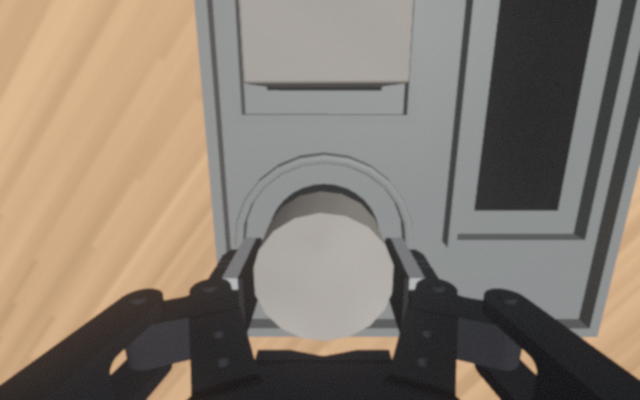

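The disc is centred over its round bay at (323,240), and the cube sits squarely in its bay above it. I lower the disc.

Emit:
play_rows([
  [-0.0005,0,-0.003],
  [0,0,-0.003],
  [0,0,-0.002],
  [0,0,-0.001],
  [0,0,-0.001],
  [0,0,-0.001],
  [0,0,-0.001],
  [0,0,0],
], turn=[0,0,0,0,0,0,0,0])

```text
time: 21.55
tool_pos: [0.5281, 0.1057, -0.0156]
tool_rot: [-0.0, 0.437, 0.9, -0.0]
contact_force: [-6.9, -0.8, 9.2]
gripper_width: 0.607
grasp_force: 65.2
```

Emit:
play_rows([
  [0,0,0],
  [0,0,0],
  [0,0,0],
  [0,0,0],
  [0,0,0.01],
  [0,0,0.055],
  [0,0,0.06],
  [0,0,0.06],
], turn=[0,0,0,0,0,0,0,0], hand=0.068)

```text
time: 22.55
tool_pos: [0.5277, 0.1057, 0.1704]
tool_rot: [0.0, 0.437, 0.9, 0.0]
contact_force: [0.1, 0.8, 0.7]
gripper_width: 0.792
grasp_force: 0.0
```

Emit:
play_rows([
  [-0.0164,-0.05,0.006],
  [-0.0164,-0.05,0.006],
  [-0.0164,-0.05,0.006],
  [-0.0164,-0.05,0],
  [-0.0164,-0.05,0],
  [0,0,0],
  [0,0,0],
  [0,0,0],
], turn=[0,0,0,0,0,0,0,0], hand=0.07)

```text
time: 23.55
tool_pos: [0.4463, -0.1432, 0.1859]
tool_rot: [0.0, 0.436, 0.9, 0.0]
contact_force: [0.2, -0.1, 0.3]
gripper_width: 0.818
grasp_force: 0.0
```

```bash
python3 look.py w9 core prism
```

```text
tcp [ 0.4463 -0.1432  0.1859] tool-y yaw 38.3
core 0.4449 -0.1461 yaw 6.5 iou 0.967 [321.4, 175.2]
prism 0.4121 -0.2982 yaw 182.5 iou 0.678 [181.1, 252.2]
```

View pics/w9.png

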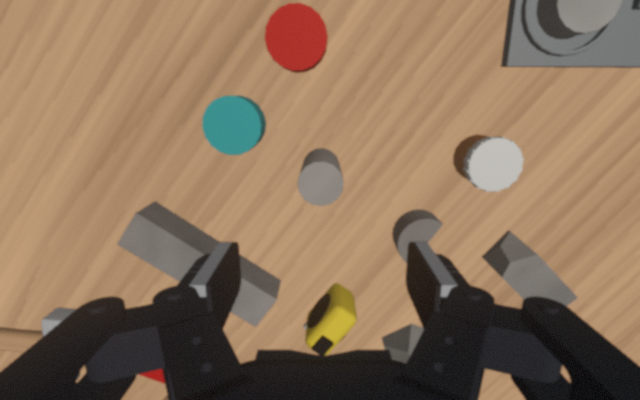

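The core stands at (321,178), centred between the fingers and clear of the teal disc (234,125). I descend to its upper half and grip.

Emit:
play_rows([
  [-0.0014,-0.003,-0.045],
  [0,0,-0.045],
  [0,0,-0.04],
  [0,0,-0.025],
  [0,0,-0.013],
  [0,0,-0.006],
  [0,0,0],
  [0,0,0],
], turn=[0,0,0,0,0,0,0,0])

```text
time: 24.7
tool_pos: [0.4455, -0.1478, 0.013]
tool_rot: [0.001, 0.437, 0.9, -0.0]
contact_force: [0.6, -0.8, -0.8]
gripper_width: 0.819
grasp_force: 0.0
```

Emit:
play_rows([
  [0,0,0],
  [0,0,0],
  [0,0,0],
  [0,0,0],
  [0,0,0],
  [0,0,0],
], turn=[0,0,0,0,0,0], hand=0.025)

```text
time: 25.45
tool_pos: [0.4451, -0.1476, 0.0126]
tool_rot: [0.001, 0.437, 0.9, 0.0]
contact_force: [-0.6, 1.2, 5.9]
gripper_width: 0.43
grasp_force: 59.6
```

Emit:
play_rows([
  [0,0,0.02],
  [0,0,0.04],
  [0,0,0.04],
  [0,0,0],
  [-0.0042,0.0567,0],
  [-0.0042,0.0567,0],
  [-0.0043,0.0567,0],
  [-0.0043,0.0567,0],
], turn=[0,0,0,0,0,0,0,0])

```text
time: 26.45
tool_pos: [0.4254, 0.081, 0.109]
tool_rot: [-0.002, 0.437, 0.899, -0.001]
contact_force: [0.8, 1.1, -1.8]
gripper_width: 0.429
grasp_force: 60.8
```

Emit:
play_rows([
  [-0.0043,0.0567,0],
  [-0.0043,0.0567,0],
  [-0.0042,0.0567,0],
  [0,0,0],
  [0,0,0],
  [0,0,0],
], turn=[0,0,0,0,0,0])

```text
time: 27.2
tool_pos: [0.4143, 0.2482, 0.1106]
tool_rot: [-0.001, 0.438, 0.899, -0.001]
contact_force: [-0.8, -0.0, -2.1]
gripper_width: 0.43
grasp_force: 60.9
```

Emit:
play_rows([
  [0,0,-0.03],
  [0,0,-0.03],
  [0,0,-0.02],
  [0,0,0],
  [0,0,0],
  [0,0,0],
], turn=[0,0,0,0,0,0])

```text
time: 27.95
tool_pos: [0.4159, 0.2497, 0.0333]
tool_rot: [0.001, 0.437, 0.899, 0.001]
contact_force: [0.2, -0.6, -1.5]
gripper_width: 0.431
grasp_force: 60.9
```

```bash
python3 - <<'E'
from h import *
s=state(); f=grab_frame("wrist"); cv2.imwrite("pics/w10.png",f[:,:,::-1]); print(s["tool_pos"],s["gripper_width"],s["ft_torque"])
E
```

```text
[0.41587476 0.24974095 0.03326274] 0.43102942606429084 [-0.0001912  -0.00607423  0.00143349]
```

View pics/w10.png

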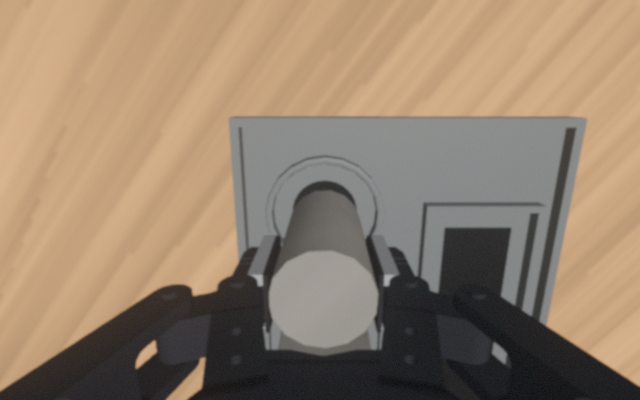

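The core stands upright above its small round bay at (325,205). I lower it.

Emit:
play_rows([
  [-0.001,0.0005,-0.004],
  [0,0,-0.004],
  [0,0,-0.003],
  [0,0,-0.002],
  [0,0,-0.001],
  [0,0,-0.001],
  [0,0,0],
  [0,0,0],
], turn=[0,0,0,0,0,0,0,0])

```text
time: 29.0
tool_pos: [0.4138, 0.2501, 0.0169]
tool_rot: [0.0, 0.437, 0.9, 0.0]
contact_force: [0.5, -0.2, -2.8]
gripper_width: 0.431
grasp_force: 60.9
```

Emit:
play_rows([
  [0,0,-0.001],
  [0,0,-0.001],
  [0,0,0],
  [0,0,0],
], turn=[0,0,0,0])

```text
time: 29.5
tool_pos: [0.414, 0.2502, 0.0165]
tool_rot: [-0.0, 0.437, 0.9, -0.0]
contact_force: [-3.7, -2.3, 9.1]
gripper_width: 0.43
grasp_force: 62.3
```

Emit:
play_rows([
  [0,0,0],
  [0,0,0],
  [0,0,0],
  [0,0,0],
  [0,0,0.02],
  [0,0,0.05],
  [0,0,0.06],
  [0,0,0.04],
], turn=[0,0,0,0,0,0,0,0], hand=0.06)

```text
time: 30.5
tool_pos: [0.4145, 0.2504, 0.1881]
tool_rot: [0.001, 0.437, 0.9, 0.001]
contact_force: [0.1, -0.3, 0.4]
gripper_width: 0.705
grasp_force: 0.0
```

Emit:
play_rows([
  [0,-0.055,0],
  [0,-0.055,0],
  [0,-0.055,0],
  [0,-0.055,0],
  [0,-0.055,0],
  [0,-0.055,0],
  [0,-0.055,0],
  [0,-0.055,0],
], turn=[5.4,5.4,5.4,5.4,5.4,5.4,5.4,5.4], hand=0.075)

```text
time: 31.5
tool_pos: [0.4134, -0.1918, 0.1849]
tool_rot: [0.0, 0.074, 0.997, -0.0]
contact_force: [0.8, 0.0, 0.7]
gripper_width: 0.882
grasp_force: 0.0
```

Emit:
play_rows([
  [0,-0.055,0],
  [-0.001,-0.055,0],
  [0,0,0],
  [0,0,0],
  [0,0,0],
], turn=[5.4,5.4,0,0,0])

```text
time: 32.12
tool_pos: [0.4128, -0.2987, 0.1847]
tool_rot: [0.0, -0.02, 1.0, 0.0]
contact_force: [0.2, -0.1, -0.1]
gripper_width: 0.878
grasp_force: 0.0
```

```bash
python3 look.py w11 prism
```

```text
tcp [ 0.4128 -0.2987  0.1847] tool-y yaw 92.3
prism 0.4117 -0.3 yaw 182.5 iou 0.969 [321.7, 162.9]
```

View pics/w11.png

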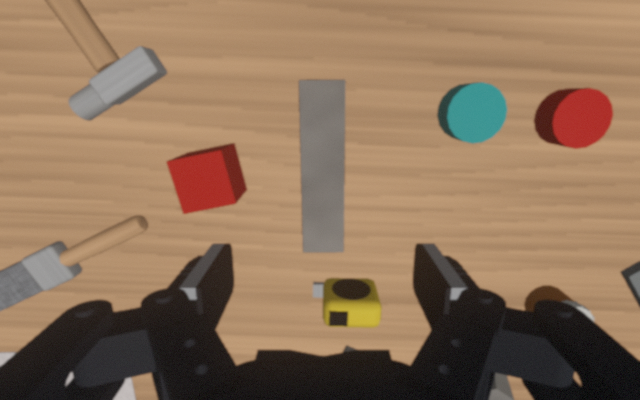

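The prism is centred at (322,165), with the red cube (right edge 245) and the tape (345,300) clear of the fingers. I narrow the opening, descend and grip.

Emit:
play_rows([
  [-0.001,-0.001,-0.04],
  [0,0,-0.045],
  [0,0,-0.045],
  [0,0,-0.035],
  [0,0,-0.02],
  [0,0,-0.01],
  [0,0,-0.004],
  [0,0,0],
], turn=[0,0,0,0,0,0,0,0], hand=0.062)

```text
time: 33.22
tool_pos: [0.4122, -0.3012, -0.0135]
tool_rot: [0.0, -0.019, 1.0, -0.0]
contact_force: [0.4, -0.2, 0.5]
gripper_width: 0.727
grasp_force: 0.0
```

Emit:
play_rows([
  [0,0,0],
  [0,0,0],
  [0,0,0],
  [0,0,0],
  [0,0,0],
  [0,0,0],
], turn=[0,0,0,0,0,0], hand=0.025)

```text
time: 33.98
tool_pos: [0.4125, -0.3013, -0.0129]
tool_rot: [0.001, -0.019, 1.0, -0.0]
contact_force: [0.4, 2.1, 7.5]
gripper_width: 0.458
grasp_force: 63.9
```

Emit:
play_rows([
  [0,0,0.01],
  [0,0,0.03],
  [0,0,0.04],
  [0,0,0.045],
  [0,0,0],
  [0.0119,0.0489,0],
  [0.0119,0.0489,0],
  [0.0119,0.0489,0],
], turn=[0,0,0,0,0,-4.9,-4.9,-4.9])

```text
time: 34.98
tool_pos: [0.4455, -0.152, 0.1075]
tool_rot: [-0.002, 0.111, 0.994, 0.001]
contact_force: [0.4, -0.2, -5.3]
gripper_width: 0.45
grasp_force: 63.2
```

Emit:
play_rows([
  [0.0119,0.0489,0],
  [0.0119,0.0489,0],
  [0.0119,0.0489,0],
  [0.0119,0.0489,0],
  [0.0119,0.0489,0],
  [0.0119,0.0489,0],
  [0.0119,0.0489,0],
  [0.0119,0.0489,0],
], turn=[-4.9,-4.9,-4.9,-4.9,-4.9,-4.9,-4.9,-5.1])

```text
time: 35.98
tool_pos: [0.5407, 0.2379, 0.1071]
tool_rot: [-0.002, 0.439, 0.899, -0.002]
contact_force: [0.9, -0.2, -5.2]
gripper_width: 0.459
grasp_force: 63.3
```

Emit:
play_rows([
  [0,0,0],
  [0,0,0],
  [0,0,-0.02],
  [0,0,-0.02],
  [0,0,0],
  [0,0,0],
  [0,0,0],
], turn=[0,0,0,0,0,0,0])

```text
time: 36.85
tool_pos: [0.5434, 0.2371, 0.0719]
tool_rot: [0.001, 0.438, 0.899, 0.001]
contact_force: [-0.3, 0.0, -5.5]
gripper_width: 0.457
grasp_force: 63.7
```

```bash
python3 - <<'E'
from h import *
s=state(); f=grab_frame("wrist"); cv2.imwrite("pics/w12.png",f[:,:,::-1]); print(s["tool_pos"],s["tool_rot"],s["gripper_width"],s["ft_torque"],s["contact_force"])
E
```

```text
[0.5434178  0.2371329  0.07186668] [7.09738590e-04 4.37696921e-01 8.99122064e-01 6.45179200e-04] 0.4566007448292623 [-0.00449465 -0.01035229  0.00296204] [-0.2932853   0.02086733 -5.53372346]
```

View pics/w12.png

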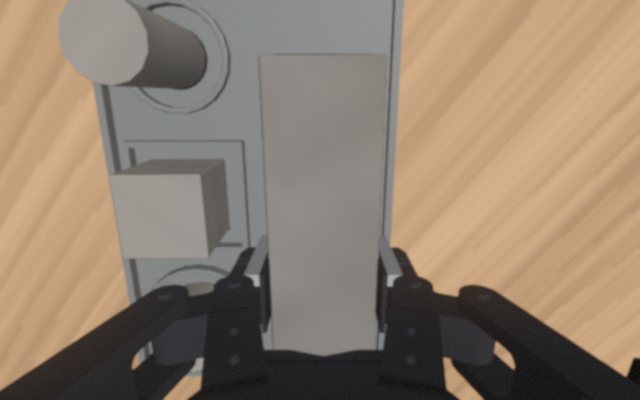

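The prism is parallel to the tray above its long bay, with the cube and core seated at left. I lower it.

Emit:
play_rows([
  [0,0,-0.02],
  [0,0,-0.02],
  [0,0,-0.015],
  [0,0,-0.01],
  [0,0,-0.005],
  [0,0,0],
  [0,0,0],
  [0,0,0],
], turn=[0,0,0,0,0,0,0,0])

```text
time: 37.9
tool_pos: [0.5432, 0.2372, 0.0016]
tool_rot: [0.001, 0.438, 0.899, 0.0]
contact_force: [0.6, -0.1, -5.5]
gripper_width: 0.458
grasp_force: 63.9
```

Emit:
play_rows([
  [0,0,-0.003],
  [0,0,-0.003],
  [0,0,-0.002],
  [0,0,-0.001],
  [0,0,0],
  [0,0,0],
], turn=[0,0,0,0,0,0])

```text
time: 38.65
tool_pos: [0.5427, 0.237, -0.0081]
tool_rot: [0.0, 0.438, 0.899, 0.0]
contact_force: [0.0, 0.1, -5.8]
gripper_width: 0.455
grasp_force: 63.9
```

Emit:
play_rows([
  [0,0,-0.001],
  [0,0,-0.0005],
  [0,0,0],
  [0,0,0],
], turn=[0,0,0,0])

```text
time: 39.15
tool_pos: [0.5429, 0.2371, -0.0089]
tool_rot: [0.0, 0.438, 0.899, 0.0]
contact_force: [-3.6, -0.7, 3.1]
gripper_width: 0.456
grasp_force: 64.7
```

Contact made. I release, rise and move back for a check.

Emit:
play_rows([
  [0,0,0],
  [0,0,0],
  [0,0,0],
  [0,0,0],
  [0,0,0.02],
  [0,0,0.06],
  [0,0,0.06],
  [0,0,0.06],
], turn=[0,0,0,0,0,0,0,0], hand=0.06)

```text
time: 40.15
tool_pos: [0.5426, 0.237, 0.194]
tool_rot: [0.001, 0.438, 0.899, 0.001]
contact_force: [1.3, -0.2, -0.3]
gripper_width: 0.703
grasp_force: 0.0
```

Emit:
play_rows([
  [0.01,0,0.03],
  [0.01,0,0.03],
  [0.01,0,0.03],
  [0,0,0],
  [0,0,0],
  [0,0,0],
], turn=[0,0,0,0,0,0])

```text
time: 40.9
tool_pos: [0.5715, 0.2368, 0.2784]
tool_rot: [-0.001, 0.438, 0.899, -0.001]
contact_force: [0.7, -0.3, -0.6]
gripper_width: 0.706
grasp_force: 0.0
```

```bash
python3 - <<'E'
from h import *
s=state(); f=grab_frame("wrist"); c=cam("wrist",s); im=f[:,:,::-1].copy()
x,y,a=.5053,.207,np.radians(128.14); ex=np.array([np.cos(a),np.sin(a)]);ey=np.array([-ex[1],ex[0]])
for n,b in dict(cube=(0,.044),disc=(-.094,.044),core=(.09,.044),prism=(0,-.048)).items():
    w=np.array([x,y])+ex*b[0]+ey*b[1]
    for d in trace("wrist",n):
        X,Y,A,i=fit(c,n,d["region"]-0>0)
        print(n,"bay",w.round(4),"seen at floor-0 fit",round(X,4),round(Y,4),round(np.degrees(A),1),round(i,2))
cv2.imwrite("pics/w13.png",im)
E
```

```text
cube bay [0.4707 0.1798] seen at floor-0 fit 0.4693 0.181 38.4 0.97
disc bay [0.5287 0.1059] seen at floor-0 fit 0.5273 0.1051 5.3 0.97
disc bay [0.5287 0.1059] seen at floor-0 fit 0.3563 -0.0662 4.9 0.95
disc bay [0.5287 0.1059] seen at floor-0 fit 0.3553 -0.1615 11.2 0.97
core bay [0.4151 0.2506] seen at floor-0 fit 0.4138 0.2509 -3.8 0.95
prism bay [0.5431 0.2366] seen at floor-0 fit 0.5424 0.2366 128.2 0.98
```

View pics/w13.png

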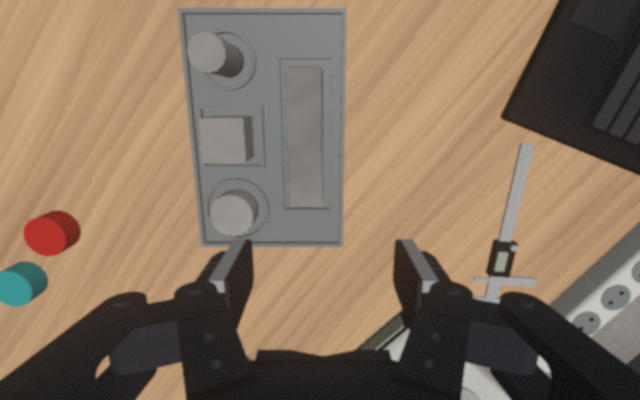

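All four specimens sit within about 2 mm of their bay centres: core (220,55), cube (226,140), disc (234,213) and prism (304,138). I hand in.

```bash
python3 -c "
from plant import *
print(job_done())"
```

```text
the job is handed in; nothing more can be done
None
```

The cube, disc, core and prism are each set down upright in their own bays, within about 2 mm of centre by the last wrist picture. The job is handed in at about 41 s, and neither the broken pieces nor the other things were gripped or moved.

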